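# Candle row stepping down from the speaker

### The job

Line the four candles up on the display board by height: one centred on each coaster, the tallest on the coaster next to the loudspeaker and each following one lower, so that the tea light stands on the coaster farthest from it. Set them upright, do not knock any candle over, and leave the loudspeaker where it is.

Things in the scene. Friction and masses are not known exactly. Their poses are not given: they have to be found in the camera images.
- tall_candle: Yellow-ochre pillar candle with a slightly slanting top, the tallest: round, 61 mm across, 131 mm high at its highest edge. Stands upright at the start on the desk top (z = 0), like the others in no particular order in the row nearer the robot. Origin: centre of its underside, z up. Loose, about 0.34 kg.
- middle_candle: Grey-green pillar candle, the second tallest: round, 56 mm across, 91 mm high. Stands upright at the start on the desk top (z = 0), like the others in no particular order in the row nearer the robot. Origin: centre of its underside, z up. Loose, about 0.2 kg.
- short_candle: Squat off-white pillar candle with a hollowed top, the third tallest: round, 54 mm across, 52 mm high (57 mm to the tip of its wick). Stands upright at the start on the desk top (z = 0), like the others in no particular order in the row nearer the robot. Origin: centre of its underside, z up. Loose, about 0.11 kg.
- tea_light: Tea light in a thin metal cup, the lowest candle: round, 38 mm across, 15 mm high. Stands upright at the start on the desk top (z = 0), like the others in no particular order in the row nearer the robot. Origin: centre of its underside, z up. Loose, about 0.02 kg.
- board: Fixed dark wooden display board lying on the desk, 100 mm (its x) by 345 mm (its y) by 12 mm thick. Origin: centre of its underside; its y axis is the line of the row and points roughly to the robot's left, z up. A wall shelf hangs over the back of the desk (x over 0.66 m, z over 0.62 m). Four coasters in one row, centres at board y = -123, -41, +41 and +123 mm.
- speaker: Dark brown oblong loudspeaker with a small pale knob on top, 71 mm across (along the row), 182 mm long, 65 mm high, on the desk close beyond the left or the right end of the board, its middle about 222 mm along the row from the board's centre. Origin: centre of its underside. Loose, 0.8 kg; leave it where it is. (A low pad of sticky notes lies beyond the other end.)
- coaster_p: One of the four alike round grey felt coasters, 72 mm across and 4 mm thick, fixed on the board; neighbours' centres are 82 mm apart. Its letter says nothing of its place in the row. Origin: centre of its underside, z up; its top is 4 mm above the origin, 16 mm above the desk.
- coaster_q: One of the four alike round grey felt coasters, 72 mm across and 4 mm thick, fixed on the board; neighbours' centres are 82 mm apart. Its letter says nothing of its place in the row. Origin: centre of its underside, z up; its top is 4 mm above the origin, 16 mm above the desk.
- coaster_r: One of the four alike round grey felt coasters, 72 mm across and 4 mm thick, fixed on the board; neighbours' centres are 82 mm apart. Its letter says nothing of its place in the row. Origin: centre of its underside, z up; its top is 4 mm above the origin, 16 mm above the desk.
- coaster_s: One of the four alike round grey felt coasters, 72 mm across and 4 mm thick, fixed on the board; neighbours' centres are 82 mm apart. Its letter says nothing of its place in the row. Origin: centre of its underside, z up; its top is 4 mm above the origin, 16 mm above the desk.
Mind the look-alikes: they are no part of the job. Of the things shaped like the tea_light, the metal one is meant.

How it is judged:
By the outcome, as a careful person would: the job done as asked, in the order asked, and still so for the second after the job is handed in, with the robot touching nothing.
It also fails if it takes over 106 s, if anything falls off the work surface, if the arm or the gripper's body presses on something with over 40 N, if the wrist force passes 120 N, or if a joint passes its speed limit or range.

### The arm

A 7-joint arm with a two-finger parallel gripper is mounted at the origin on a cart in front of the work surface, level with it; the furniture and walls round the work are solid. World frame = base frame: x ahead of the robot, y to its left, z up, the work surface at z = 0. Lengths are in m, angles in rad, forces in N, time in s.
With the tool pointing down it reaches from about 0.4 to 0.85 m from the base axis. Payload 10.4 kg.
Tool frame: the origin (TCP) lies at the very end of the fingers, on their centre line; the grasp point (between the pads) lies r.grip_depth behind it (r.grip_depth is the distance from the TCP to the grasp point, in m); y points along the fingers, z is the direction in which the jaws open and shut, and the axes are right-handed (so a half turn about y gives the same grasp; the last joint's range is limited). The gripper opens to 87 mm and grips with 3 to 60 N. Pads are 19 mm wide; open, the fingers measure 117 mm over their backs; the gripper's body (75 mm by 190 mm) begins 51 mm behind the grasp point.
Start: joints at [-1.135, 0.332, -0.065, 1.46, 0.022, 1.35, -0.088], TCP at [0.277, 0.56, 0.223] pointing down, gripper open.
Joint ranges: [-2.6, 2.6], [-0.5, 2.12], [-1.47, 1.34], [0.16, 2.42], [-1.27, 4.41], [0.06, 2.06], [-2.6, 2.6]. Speed limits (rad/s): [2.22, 2.22, 2.79, 2.79, 3.14, 3.14, 3.14].

### API

Orientations are given as a unit quaternion [x, y, z, w].
In Python, from bench import r gives the robot as it stands.
- The arm moves only by the shell command python3 -m jog 'ROWS' [OPENING] [FORCE]. ROWS is JSON, a list of rows, each a list of 6 numbers: the shift along the tool's x, y, z in m, then the turn, a rotation vector about the tool's x, y, z in degrees. A call has 1 to 12 rows; each row shifts and turns the pose as measured when the row begins, along the tool's axes as they then stand; what a row does not reach is not made up. A row lasts 1/12 s, in which the tool goes at most 41.7 mm and 7.16 degrees, less where a joint would pass 70% of its speed; a pose out of reach is approached as far as the arm can. A call with a gripper value outside its range is refused whole. OPENING is the opening, from -1 (shut) to 1 (fully open), so that 0 is half open, set as the call begins (- or left out, the last holds). The fingers move at their own pace and stop on an object; FORCE is the grip in N (left out, the last holds). Time passes only in rows, so rows that do not move let the fingers close. It gives the time, the measured TCP pose, the force and the opening at its end, in the units of the state.
- r.read_state(): the state, without advancing time (a new reading comes with each control period).
- r.camera(name): name is "scene" or "top" or "wrist"; returns a dict with "image" (384x512x3 uint8, red, green, blue), "range_z" (384x512 float32, m along the optical axis (not along the pixel's ray), 0 where there is no reading), "K" (3x3 intrinsics, pixels), "R" (3x3) and "t" (3): a world point X has camera coordinates R X + t. Camera axes: x right, y down, z forward; pixel columns grow to the right and rows downward; lengths in m; the calibration is good to about 2 mm. A picture is of the moment at which its call begins.
- r.close_job(): hands the job in, once; it reports no verdict.
The state is a dict: "time": time; "joint_positions": joint angles; "joint_vel": joint speeds; "joint_torque": joint torques, N m; "ee_pos": TCP position; "eef_rot": TCP orientation; "ft_force": force on the tool from outside, world axes, zero at the start; "torque": the same for the moment, N m; "width": finger opening in m.
Only numpy, scipy, OpenCV 4.12 (cv2) and the standard library are available. Lean on these libraries where they do the work, as an engineer would, in place of code of your own. Each camera call takes 0.05 s, during which the arm holds its last target. There are 200 camera calls.

## Working session

There is one attempt and no reset: what is moved stays moved. The work goes in short steps, Python scripts to look and compute and a shell command to move; the robot and the scene stay as the last step left them, time stands still between calls to the robot, and variables do not carry over. Pictures are saved under pics/ and viewed, about 12 in all and at most 16, crops included, and the job is handed in when it is done.

```bash
ls; mkdir -p pics; cat > h.py <<'E'
import numpy as np,cv2
from bench import r
from scipy.spatial.transform import Rotation as Ro
def snap(n,f):
    c=r.camera(n); cv2.imwrite('pics/'+f+'.png',c['image'][:,:,::-1]); np.savez('pics/'+f+'.npz',**{k:c[k] for k in('image','range_z','K','R','t')}); return c
def ld(f): return np.load('pics/'+f+'.npz')
def px(c,u,v,z=None):
    d=np.linalg.inv(c['K'])@[u,v,1.]
    R,t=c['R'],c['t']
    if z is None:
        w=c['range_z'][int(round(v)),int(round(u))]; return R.T@(d*w-t)
    o=-R.T@t; g=R.T@d; return o+g*(z-o[2])/g[2]
E
python3 - <<'E'
from h import *
s=r.read_state(); print(s['time'],s['ee_pos'],s['eef_rot'],s['width'],r.grip_depth)
print(Ro.from_quat(s['eef_rot']).as_matrix().round(3))
a=snap('scene','s0');b=snap('top','t0');c=snap('wrist','w0')
for k in(a,b,c):print((-k['R'].T@k['t']).round(3), k['K'][0,0])
im=np.hstack([a['image'],b['image']])
cv2.imwrite('pics/st0.png',cv2.resize(im,(800,300),interpolation=cv2.INTER_AREA)[:,:,::-1])
cv2.imwrite('pics/t0b.png',cv2.resize(b['image'],(800,600),interpolation=cv2.INTER_CUBIC)[:,:,::-1])
cv2.imwrite('pics/s0b.png',cv2.resize(a['image'],(800,600),interpolation=cv2.INTER_CUBIC)[:,:,::-1])
E
```

```text
pics
0.0 [0.27663956 0.560019   0.22178052] [ 0.68905864 -0.1608735   0.16071365 -0.68810539] 0.08686794995193398 0.0187
[[ 0.897 -0.001  0.443]
 [-0.443 -0.001  0.897]
 [ 0.    -1.    -0.001]]
[ 0.12  -0.236  0.617] 362.4803081086529
[0.364 0.173 1.123] 447.60316792465676
[0.211 0.593 0.384] 307.07730478574666
```

View pics/t0b.png

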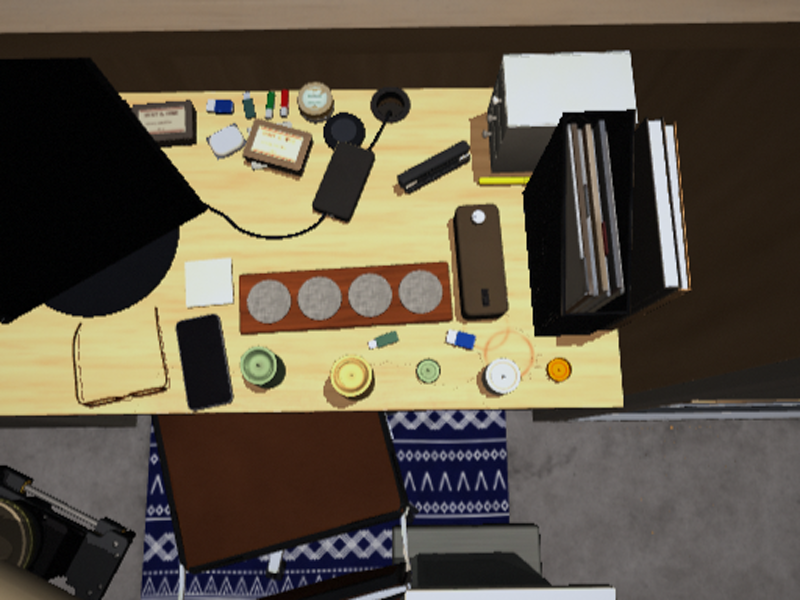

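View pics/s0b.png

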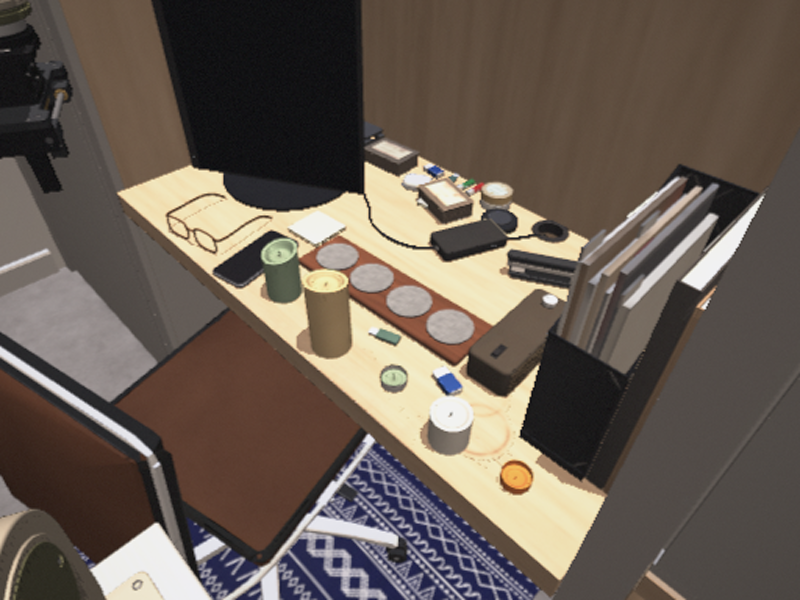

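```bash
python3 - <<'E'
from h import *
t=ld('t0');s=ld('s0');k=1.5625
for c,n in((t,'top'),(s,'scene')):
  print(n)
  P={'mid':[(260,362),(280,250)],'tall':[(351,373),(327,284)],'tea':[(428,371),(393,376)],'short':[(503,375),(451,414)],'orange':[(559,370),(516,475)]}
  for a,p in P.items():
    u,v=p[n=='scene']; print(a,px(c,u/k,v/k).round(3))
  for p in ([(269,301),(319.5,298),(370,295),(421,291)],[(337,256),(371,278),(408,301),(450,326)])[n=='scene']: print('coast',px(c,p[0]/k,p[1]/k).round(3),px(c,p[0]/k,p[1]/k,.016).round(3))
# top-cloud circles
v,u=np.mgrid[0:384,0:512]; w=t['range_z']
X=((np.linalg.inv(t['K'])@np.stack([u,v,np.ones_like(u)]).reshape(3,-1))*w.ravel()-t['t'][:,None]).T@t['R']
ok=w.ravel()>0
for n,p,lo,hi,rad in(('mid',(260,362),.082,.1,.04),('tall',(351,373),.115,.14,.04),('tea',(428,371),.008,.03,.028),('short',(503,375),.045,.07,.04),('orange',(559,370),.008,.03,.028),('speaker',(480,262),.055,.09,.11)):
  c0=px(t,p[0]/k,p[1]/k)
  m=ok&(X[:,2]>lo)&(X[:,2]<hi)&(np.hypot(*(X[:,:2]-c0[:2]).T)<rad)
  q=X[m]; cc,rr=cv2.minEnclosingCircle(q[:,:2].astype(np.float32)*1000)
  print(n,m.sum(),np.round(cc,1),round(rr,1),'mean',q[:,:2].mean(0).round(4),'zmax',np.percentile(q[:,2],[50,98]).round(4))
crop=t['image'][215:265,240:380]; c2=s['image'][215:325,215:355]
cv2.imwrite('pics/crop.png',np.vstack([cv2.resize(crop,(700,250),interpolation=3),cv2.resize(c2,(440,346))  if 0 else cv2.copyMakeBorder(cv2.resize(c2,(420,330)),0,0,0,280,0)])[:,:,::-1])
E
```

```text
top
mid [0.488 0.37  0.071]
tall [0.465 0.23  0.115]
tea [0.478 0.114 0.005]
short [0.465 0.001 0.049]
orange [ 0.476 -0.094  0.01 ]
coast [0.594 0.369 0.012] [0.593 0.368 0.016]
coast [0.597 0.287 0.017] [0.597 0.287 0.016]
coast [0.601 0.205 0.013] [0.601 0.205 0.016]
coast [0.606 0.122 0.018] [0.606 0.122 0.016]
scene
mid [0.493 0.383 0.075]
tall [0.465 0.231 0.117]
tea [0.479 0.118 0.012]
short [0.465 0.003 0.051]
orange [ 0.482 -0.09   0.007]
coast [0.594 0.371 0.015] [0.594 0.37  0.016]
coast [0.596 0.288 0.016] [0.596 0.288 0.016]
coast [0.601 0.207 0.015] [0.6   0.207 0.016]
coast [0.606 0.125 0.016] [0.606 0.125 0.016]
mid 128 [483.  370.4] 28.2 mean [0.4935 0.3697] zmax [0.086  0.0915]
tall 382 [460.8 230.9] 30.9 mean [0.4607 0.2303] zmax [0.1201 0.1312]
tea 61 [477.5 114.7] 18.9 mean [0.4783 0.1152] zmax [0.0092 0.017 ]
short 382 [464.3   2.6] 26.9 mean [0.4641 0.0025] zmax [0.0493 0.0544]
orange 77 [477.  -93.5] 19.5 mean [ 0.4777 -0.0947] zmax [0.0096 0.0172]
speaker 278 [648.9   6.6] 95.0 mean [ 0.6571 -0.0254] zmax [0.0637 0.0883]
```

View pics/crop.png

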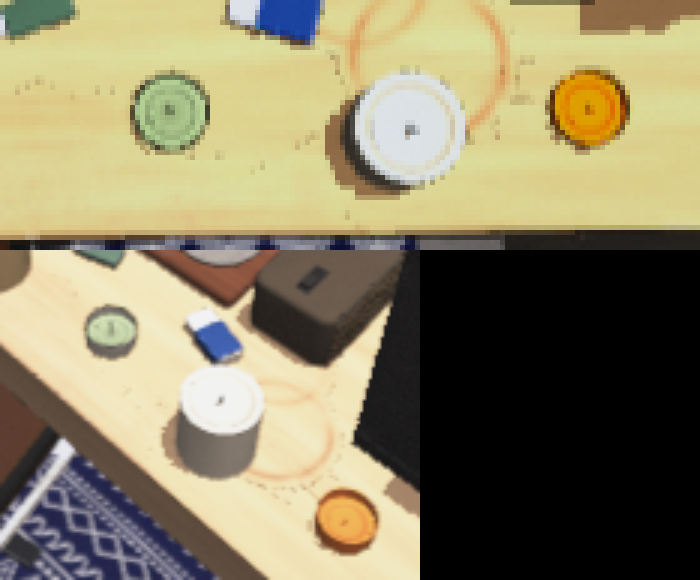

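Picture count 3. Tea-light look-alikes (800-px top view): a green one in a grey metal cup at (428,371) and an orange one in an orange-brown cup at (559,370). The crop shows that the green one has the metal cup, so it is the tea light. The speaker is on the right (−y), so the order from −y is tall, middle, short, tea. Both views agree to about 2 mm on the coasters and on every candle except the middle one, which I'll measure again.

```bash
cat > d.py <<'E'
import sys
from h import *
s=r.read_state(); M=Ro.from_quat(s['eef_rot']).as_matrix(); p=np.array(s['ee_pos'])
print('t',round(s['time'],2),'tcp',p.round(4),'yaw',np.degrees(np.arctan2(M[1,2],M[0,2])).round(2),'down',M[:,1].round(3),'w',np.round(s['width'],4),'F',np.round(s['ft_force'],1))
if len(sys.argv)>3:
    T=np.array([float(a) for a in sys.argv[1:4]]); print('tool delta mm',(M.T@(T-p)*1000).round(1))
E
python3 -m jog '[[0.031,0,-0.026,0,6.8,0],[0.034,0,-0.022,0,6.8,0],[0.036,0,-0.018,0,6.8,0],[0.038,0,-0.013,0,6.8,0],[0.039,0,-0.008,0,6.8,0],[0.040,0,-0.004,0,6.8,0],[0.040,0,0.001,0,6.8,0],[0.040,0,0.006,0,6.8,0],[0.039,0,0.010,0,6.5,0],[0.038,0,0.014,0,0,0],[0.038,0,0.014,0,0,0],[0.038,0,0.014,0,0,0]]' 1 && python3 d.py 0.478 0.115 0.1
```

```text
time: 1.15
ee_pos: [0.461, 0.1056, 0.2169]
eef_rot: [0.504, -0.499, 0.496, -0.501]
ft_force: [1.1, 0.4, 0.2]
width: 0.0871
t 1.15 tcp [0.461  0.1056 0.2169] yaw 0.56 down [-0.007  0.    -1.   ] w 0.0871 F [1.1 0.4 0.2]
tool delta mm [ -9.2 116.7  18. ]
```

```bash
python3 -m jog '[[-0.009,0,0.018,0.4,-2.4,0],[0,0,0,0,0,0],[0,0,0,0,0,0]]' && python3 d.py 0.478 0.115 0.1 && python3 - <<'E'
from h import *
c=snap('wrist','w1'); cv2.imwrite('pics/w1b.png',cv2.resize(c['image'],(800,600),interpolation=3)[:,:,::-1])
for p in [(.478,.115,.015),(.465,.231,.131),(.465,.002,.052),(.601,.206,.016),(.606,.124,.016)]:
    q=c['K']@(c['R']@np.array(p)+c['t']); print(p,(q[:2]/q[2]*1.5625).round())
E
```

```text
time: 1.4
ee_pos: [0.482, 0.1029, 0.2171]
eef_rot: [0.509, -0.49, 0.491, -0.509]
ft_force: [0.4, -0.2, -0.7]
width: 0.0871
t 1.4 tcp [0.482  0.1029 0.2171] yaw 2.12 down [ 0.001 -0.002 -1.   ] w 0.0871 F [ 0.4 -0.2 -0.7]
tool delta mm [-12.4 117.1  -3.7]
(0.478, 0.115, 0.015) [395. 260.]
(0.465, 0.231, 0.131) [374.  54.]
(0.465, 0.002, 0.052) [373. 415.]
(0.601, 0.206, 0.016) [572. 140.]
(0.606, 0.124, 0.016) [564. 254.]
```

View pics/w1b.png

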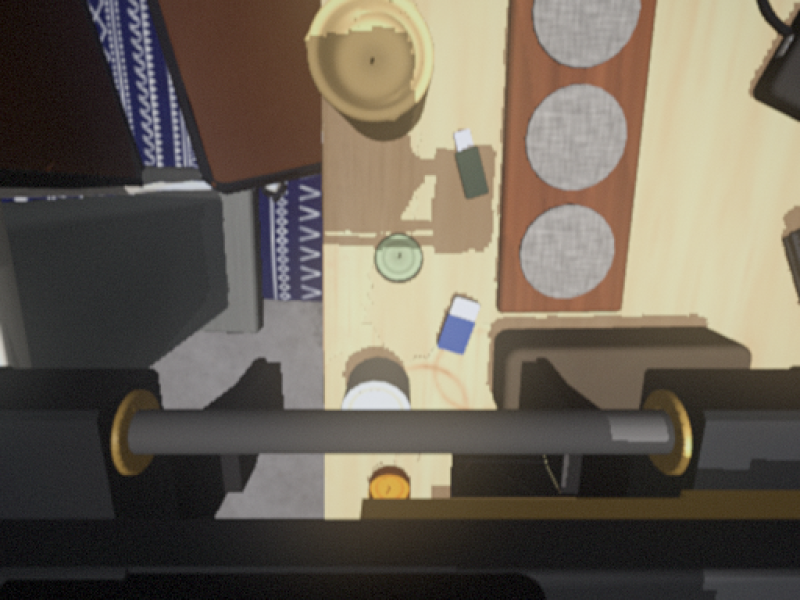

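The wrist view shows the metal tea light at (399,258) and coasters at (577,138) and (567,252). That is about 3 mm from the prediction for all three, so I use the mean: tea (.479,.116).

```bash
python3 -m jog '[[-0.006,0.025,-0.002,0,-0.9,0],[-0.006,0.035,-0.001,0,0,0],[0,0.035,0,0,0,0],[0,0.035,0,0,0,0],[0,0.030,0,0,0,0],[0,0.015,0,0,0,0],[0,0,0,0,0,0],[0,0,0,0,0,0]]' 0.4 20 && python3 d.py 0.479 0.116 0.004
```

```text
time: 2.12
ee_pos: [0.475, 0.1224, 0.0368]
eef_rot: [-0.514, 0.484, -0.484, 0.516]
ft_force: [0.6, 1.4, 0.3]
width: 0.061
t 2.12 tcp [0.475  0.1224 0.0368] yaw 3.53 down [ 0.002  0.003 -1.   ] w 0.061 F [0.6 1.4 0.3]
tool delta mm [ 6.8 32.8  3.5]
```

```bash
python3 -m jog '[[0.006,0.006,0.003,0,0.5,0],[0,0,0,0,0,0],[0,0,0,0,0,0]]' && python3 d.py 0.479 0.116 0.004
```

```text
time: 2.37
ee_pos: [0.4797, 0.1178, 0.0331]
eef_rot: [-0.511, 0.486, -0.487, 0.516]
ft_force: [0.5, 0.2, 0.2]
width: 0.0611
t 2.37 tcp [0.4797 0.1178 0.0331] yaw 3.07 down [ 0.005  0.005 -1.   ] w 0.0611 F [0.5 0.2 0.2]
tool delta mm [ 1.9 29.1 -1. ]
```

```bash
python3 -m jog '[[0.002,0.010,-0.001,0.3,0,-0.3],[0,0.010,0,0,0,0],[0,0.006,0,0,0,0],[0,0.002,0,0,0,0],[0,0,0,0,0,0]]' && python3 d.py 0.479 0.116 0.004
```

```text
time: 2.78
ee_pos: [0.4824, 0.1168, 0.0074]
eef_rot: [-0.508, 0.483, -0.49, 0.518]
ft_force: [-0.3, -0.9, -0.8]
width: 0.0609
t 2.78 tcp [0.4824 0.1168 0.0074] yaw 3.01 down [ 0.017  0.004 -1.   ] w 0.0609 F [-0.3 -0.9 -0.8]
tool delta mm [ 0.6  3.4 -3.5]
```

```bash
python3 -m jog '[[0,0.003,-0.003,-0.9,0,0],[0,0,0,0,0,0],[0,0,0,0,0,0]]' && python3 d.py 0.479 0.116 0.004; python3 -m jog '[[0,0,0,0,0,0],[0,0,0,0,0,0],[0,0,0,0,0,0],[0,0,0,0,0,0],[0,0,0,0,0,0]]' -1 10  && python3 d.py 0.479 0.116 0.004
```

```text
time: 3.03
ee_pos: [0.4796, 0.1168, 0.0046]
eef_rot: [-0.512, 0.487, -0.486, 0.514]
ft_force: [-0.8, -0.3, 0.1]
width: 0.0608
t 3.03 tcp [0.4796 0.1168 0.0046] yaw 3.0 down [ 0.     0.003 -1.   ] w 0.0608 F [-0.8 -0.3  0.1]
tool delta mm [ 0.8  0.6 -0.6]
time: 3.45
ee_pos: [0.4801, 0.117, 0.0052]
eef_rot: [-0.512, 0.487, -0.486, 0.514]
ft_force: [0.4, -1.0, 0.4]
width: 0.037
t 3.45 tcp [0.4801 0.117  0.0052] yaw 3.0 down [ 0.001  0.004 -1.   ] w 0.037 F [ 0.4 -1.   0.4]
tool delta mm [ 0.9  1.2 -1.1]
```

```bash
python3 -m jog '[[0,-0.02,0,0,0,0],[0,-0.035,0,0,0,0],[0,-0.035,0,0,0,0],[0,-0.035,0,0,0,0],[-0.015,-0.02,0.008,0,0,0],[-0.03,0,0.016,0,0,0],[-0.035,0,0.018,0,0,0],[-0.035,0,0.018,0,0,0],[-0.035,0,0.018,0,0,0],[-0.035,0,0.018,0,0,0],[-0.02,0,0.010,0,0,0],[0,0,0,0,0,0]]' && python3 d.py 0.595 0.370 0.022; python3 -m jog '[[0,0,0,0,0,0],[0,0,0,0,0,0]]'  && python3 d.py 0.595 0.370 0.022
```

```text
time: 4.45
ee_pos: [0.578, 0.3339, 0.1586]
eef_rot: [-0.509, 0.49, -0.487, 0.514]
ft_force: [0.4, 0.9, -0.2]
width: 0.0371
t 4.45 tcp [0.578  0.3339 0.1586] yaw 2.66 down [ 0.001  0.008 -1.   ] w 0.0371 F [ 0.4  0.9 -0.2]
tool delta mm [-34.3 136.8  18.6]
time: 4.62
ee_pos: [0.5775, 0.3346, 0.1573]
eef_rot: [-0.511, 0.489, -0.486, 0.513]
ft_force: [0.0, -0.1, 0.1]
width: 0.037
t 4.62 tcp [0.5775 0.3346 0.1573] yaw 2.77 down [-0.001  0.006 -1.   ] w 0.037 F [ 0.  -0.1  0.1]
tool delta mm [-33.6 135.5  19.2]
```

```bash
python3 -m jog '[[-0.018,0.01,0.010,0,-0.2,-0.3],[-0.016,0.025,0.009,0,0,0],[0,0.03,0,0,0,0],[0,0.025,0,0,0,0],[0,0.015,0,0,0,0],[0,0,0,0,0,0],[0,0,0,0,0,0]]' && python3 d.py 0.595 0.370 0.022
```

```text
time: 5.2
ee_pos: [0.5974, 0.3608, 0.0527]
eef_rot: [-0.509, 0.489, -0.49, 0.511]
ft_force: [0.6, 0.6, 0.2]
width: 0.0371
t 5.2 tcp [0.5974 0.3608 0.0527] yaw 2.38 down [ 0.003 -0.    -1.   ] w 0.0371 F [0.6 0.6 0.2]
tool delta mm [-9.3 30.7 -2.2]
```

```bash
python3 -m jog '[[-0.009,0.006,-0.002,0,-0.6,0],[0,0.012,0,0,0,0],[0,0.006,0,0,0,0],[0,0,0,0,0,0],[0,0,0,0,0,0]]' && python3 d.py 0.595 0.370 0.022
```

```text
time: 5.62
ee_pos: [0.597, 0.3699, 0.0317]
eef_rot: [-0.51, 0.486, -0.488, 0.515]
ft_force: [0.2, -0.5, -0.5]
width: 0.0373
t 5.62 tcp [0.597  0.3699 0.0317] yaw 2.93 down [ 0.008  0.003 -1.   ] w 0.0373 F [ 0.2 -0.5 -0.5]
tool delta mm [-0.2  9.7 -2.1]
```

```bash
python3 - <<'E'
from h import *
c=snap('wrist','w2'); cv2.imwrite('pics/w2b.png',cv2.resize(c['image'],(800,600),interpolation=3)[:,:,::-1])
E
```

```text
(no output)
```

View pics/w2b.png

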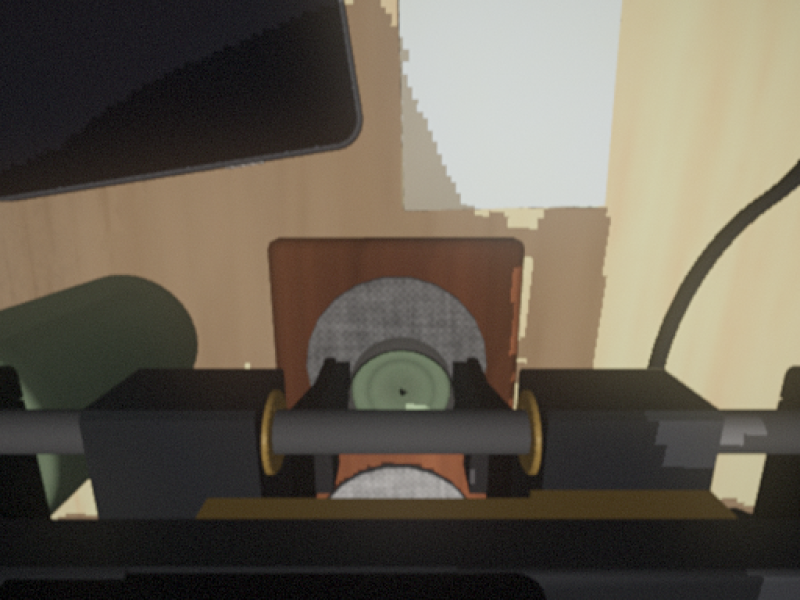

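```bash
python3 - <<'E'
from h import *
c=ld('w2');k=1.5625
print(px(c,396/k,367/k,.016),px(c,402/k,388/k,.0317-.005+.0135))
for e in [(306,362),(486,362),(396,277)]: print(px(c,e[0]/k,e[1]/k,.016))
E
python3 -m jog '[[0,0.003,-0.002,-0.5,0,0],[0,0.004,0,0,0,0],[0,0,0,0,0,0],[0,0,0,0,0,0]]' && python3 d.py 0.595 0.370 0.022
```

```text
[0.59543545 0.37045245 0.016     ] [0.59745239 0.37252071 0.0402    ]
[0.55966143 0.37086226 0.016     ]
[0.631122   0.37430434 0.016     ]
[0.59365175 0.40691768 0.016     ]
time: 6.0
ee_pos: [0.5955, 0.3701, 0.0252]
eef_rot: [-0.512, 0.488, -0.486, 0.514]
ft_force: [0.6, -0.9, -0.2]
width: 0.0373
t 6.0 tcp [0.5955 0.3701 0.0252] yaw 2.92 down [ 0.     0.004 -1.   ] w 0.0373 F [ 0.6 -0.9 -0.2]
tool delta mm [ 0.1  3.2 -0.5]
```

```bash
python3 -m jog '[[0.001,0.003,0,0,0,0],[0,0.001,0,0,0,0],[0,0,0,0,0,0]]' && python3 d.py 0.595 0.370 0.022; python3 -m jog '[[0,0,0,0,0,0],[0,0,0,0,0,0],[0,0,0,0,0,0],[0,0,0,0,0,0]]' 0.3  && python3 d.py 0.595 0.370 0.022
```

```text
time: 6.25
ee_pos: [0.5958, 0.369, 0.0213]
eef_rot: [-0.511, 0.488, -0.486, 0.514]
ft_force: [-1.2, -0.3, 2.4]
width: 0.037
t 6.25 tcp [0.5958 0.369  0.0213] yaw 2.91 down [ 0.     0.004 -1.   ] w 0.037 F [-1.2 -0.3  2.4]
tool delta mm [-1.  -0.7 -0.7]
time: 6.58
ee_pos: [0.5959, 0.3691, 0.0214]
eef_rot: [-0.511, 0.488, -0.486, 0.514]
ft_force: [-1.1, -0.6, 0.1]
width: 0.0535
t 6.58 tcp [0.5959 0.3691 0.0214] yaw 2.91 down [ 0.001  0.004 -1.   ] w 0.0535 F [-1.1 -0.6  0.1]
tool delta mm [-0.9 -0.6 -0.9]
```

```bash
python3 -m jog '[[0,-0.01,0,0,0,0],[0,-0.03,0,0,0,0],[0,-0.04,0,0,0,0],[0,-0.04,0,0,0,0],[0,-0.03,0,0,0,0],[0.02,-0.01,-0.008,0,0,0],[0.035,0,-0.0145,0,0,0],[0.037,0,-0.0155,0,0,0],[0.037,0,-0.0155,0,0,0],[0.037,0,-0.0155,0,0,0],[0.037,0,-0.0155,0,0,0],[0.037,0,-0.0155,0,0,0]]' 1 && python3 -m jog '[[0.037,0,-0.0155,0,0,0],[0.03,0,-0.0125,0,0,0],[0.02,0,-0.008,0,0,0],[0,0,0,0,0,0],[0,0,0,0,0,0]]' && python3 d.py 0.466 0.003 0.02
```

```text
time: 7.58
ee_pos: [0.5054, 0.1236, 0.1947]
eef_rot: [-0.511, 0.485, -0.483, 0.52]
ft_force: [0.3, -1.2, 0.6]
width: 0.0867
time: 8.0
ee_pos: [0.4709, 0.0211, 0.1981]
eef_rot: [-0.505, 0.488, -0.487, 0.519]
ft_force: [0.0, 0.9, -0.9]
width: 0.0869
t 8.0 tcp [0.4709 0.0211 0.1981] yaw 2.87 down [ 0.012  0.016 -1.   ] w 0.0869 F [ 0.   0.9 -0.9]
tool delta mm [ 20.6 177.7  -8.1]
```

```bash
python3 -m jog '[[0.015,0.005,-0.005,-0.7,0,-0.9],[0.004,0.02,-0.003,0,0,0],[0,0.025,0,0,0,0],[0,0.025,0,0,0,0],[0,0,0,0,0,0],[0,0,0,0,0,0]]' && python3 d.py 0.466 0.003 0.012
```

```text
time: 8.5
ee_pos: [0.4656, 0.0011, 0.1224]
eef_rot: [0.514, -0.484, 0.488, -0.513]
ft_force: [-0.1, 0.3, 0.9]
width: 0.0872
t 8.5 tcp [0.4656 0.0011 0.1224] yaw 3.19 down [ 0.002 -0.005 -1.   ] w 0.0872 F [-0.1  0.3  0.9]
tool delta mm [ -2.4 110.4   0.2]
```

```bash
python3 -m jog '[[-0.002,0.02,0,0,0,0.3],[0,0.025,0,0,0,0],[0,0.025,0,0,0,0],[0,0.020,0,0,0,0],[0,0.01,0,0,0,0],[0,0,0,0,0,0],[0,0,0,0,0,0]]' && python3 d.py 0.466 0.003 0.012
```

```text
time: 9.08
ee_pos: [0.4727, 0.0061, 0.0272]
eef_rot: [-0.513, 0.482, -0.486, 0.518]
ft_force: [-0.5, 1.9, 0.2]
width: 0.0866
t 9.08 tcp [0.4727 0.0061 0.0272] yaw 3.61 down [ 0.01   0.001 -1.   ] w 0.0866 F [-0.5  1.9  0.2]
tool delta mm [ 2.7 15.1 -7. ]
```

```bash
python3 -m jog '[[0.003,0.004,-0.006,-0.5,0.5,0],[0,0.008,0,0,0,0],[0,0.002,0,0,0,0],[0,0,0,0,0,0],[0,0,0,0,0,0]]' && python3 d.py 0.466 0.003 0.012
```

```text
time: 9.5
ee_pos: [0.4694, 0.0032, 0.0162]
eef_rot: [-0.511, 0.485, -0.487, 0.515]
ft_force: [0.9, 0.2, 0.2]
width: 0.0868
t 9.5 tcp [0.4694 0.0032 0.0162] yaw 3.1 down [ 0.006  0.002 -1.   ] w 0.0868 F [0.9 0.2 0.2]
tool delta mm [ 0.   4.2 -3.5]
```

```bash
python3 -m jog '[[0,0.003,-0.004,-0.4,0,0],[0,0,0,0,0,0],[0,0,0,0,0,0]]' && python3 -m jog '[[0,0,0,0,0,0],[0,0,0,0,0,0],[0,0,0,0,0,0],[0,0,0,0,0,0],[0,0,0,0,0,0],[0,0,0,0,0,0]]' -1 12  && python3 d.py 0.466 0.003 0.012
```

```text
time: 9.75
ee_pos: [0.4655, 0.003, 0.0135]
eef_rot: [-0.513, 0.487, -0.486, 0.514]
ft_force: [1.2, -0.1, 0.1]
width: 0.0871
time: 10.25
ee_pos: [0.4656, 0.0031, 0.0137]
eef_rot: [-0.513, 0.487, -0.486, 0.514]
ft_force: [2.8, 0.3, 0.3]
width: 0.0552
t 10.25 tcp [0.4656 0.0031 0.0137] yaw 3.1 down [-0.     0.003 -1.   ] w 0.0552 F [2.8 0.3 0.3]
tool delta mm [0.1 1.7 0.4]
```

```bash
python3 -m jog '[[0,0,0,0,0,0],[0,0,0,0,0,0],[0,-0.01,0,0,0,0],[0,-0.03,0,0,0,0],[0,-0.035,0,0,0,0],[0,-0.035,0,0,0,0],[0,-0.035,0,0,0,0],[-0.015,-0.015,0.008,0,0,0],[-0.03,0,0.016,0,0,0],[-0.035,0,0.0185,0,0,0],[-0.035,0,0.0185,0,0,0],[-0.035,0,0.0185,0,0,0]]' && python3 -m jog '[[-0.035,0,0.0185,0,0,0],[-0.03,0,0.016,0,0,0],[-0.02,0,0.010,0,0,0],[0,0,0,0,0,0],[0,0,0,0,0,0]]' && python3 d.py 0.599 0.288 0.0305
```

```text
time: 11.25
ee_pos: [0.5371, 0.1504, 0.1891]
eef_rot: [-0.508, 0.492, -0.491, 0.51]
ft_force: [1.1, 0.0, -0.4]
width: 0.0532
time: 11.67
ee_pos: [0.5795, 0.2511, 0.1911]
eef_rot: [-0.51, 0.49, -0.488, 0.512]
ft_force: [0.0, -0.3, -1.1]
width: 0.0533
t 11.67 tcp [0.5795 0.2511 0.1911] yaw 2.55 down [ 0.     0.004 -1.   ] w 0.0533 F [ 0.  -0.3 -1.1]
tool delta mm [-35.4 160.7  21. ]
```

```bash
python3 -m jog '[[-0.018,0.01,0.011,0,-0.5,-0.2],[-0.017,0.03,0.010,0,0,0],[0,0.035,0,0,0,0],[0,0.030,0,0,0,0],[0,0.015,0,0,0,0],[0,0,0,0,0,0],[0,0,0,0,0,0]]' && python3 d.py 0.599 0.288 0.0305
```

```text
time: 12.25
ee_pos: [0.6005, 0.2831, 0.0726]
eef_rot: [-0.511, 0.486, -0.489, 0.513]
ft_force: [0.0, 0.5, -0.8]
width: 0.0531
t 12.25 tcp [0.6005 0.2831 0.0726] yaw 2.76 down [ 0.005 -0.001 -1.   ] w 0.0531 F [ 0.   0.5 -0.8]
tool delta mm [-5.1 42.1 -1.4]
```

```bash
python3 -m jog '[[-0.005,0.01,-0.002,-0.3,-0.3,0],[0,0.012,0,0,0,0],[0,0.008,0,0,0,0],[0,0,0,0,0,0],[0,0,0,0,0,0]]' && python3 d.py 0.599 0.288 0.0305; python3 - <<'E'
from h import *
c=snap('wrist','w3'); cv2.imwrite('pics/w3b.png',cv2.resize(c['image'],(800,600),interpolation=3)[:,:,::-1])
E
```

```text
time: 12.67
ee_pos: [0.6004, 0.2879, 0.0454]
eef_rot: [-0.511, 0.486, -0.488, 0.514]
ft_force: [-0.2, -0.4, -1.4]
width: 0.0531
t 12.67 tcp [0.6004 0.2879 0.0454] yaw 2.98 down [ 0.005  0.002 -1.   ] w 0.0531 F [-0.2 -0.4 -1.4]
tool delta mm [-0.1 14.9 -1.5]
```

View pics/w3b.png

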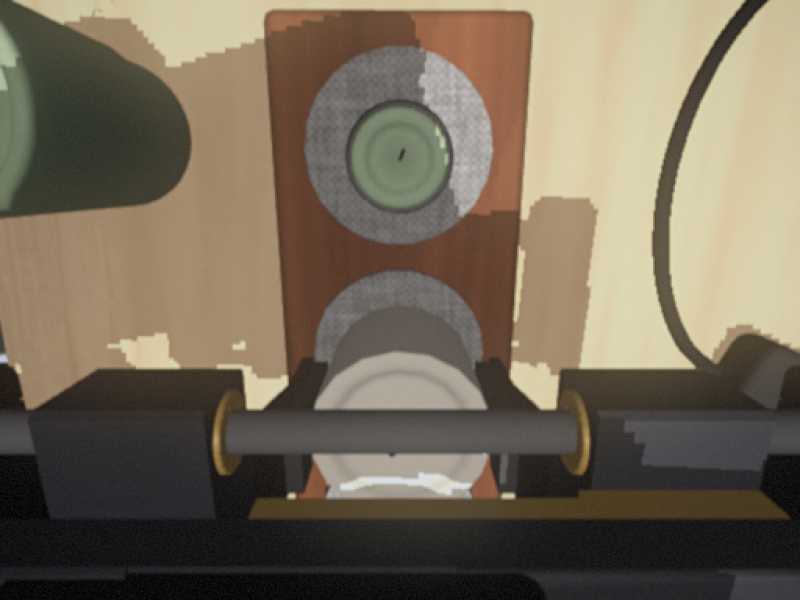

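```bash
python3 - <<'E'
from h import *
c=ld('w3');k=1.5625
f=lambda u,v,z:px(c,u/k,v/k,z).round(4)
print('tea',f(399,99,.031),f(399,213,.031),f(346,156,.031),f(452,156,.031))
print('coas',f(398,46,.016),f(398,244,.016),f(305,143,.016),f(492,143,.016))
b=.0454-.0137
print('short bottom far',f(403,308,b),'left/right',f(330,345,b),f(478,345,b)); print('coaster far',f(399,270,.016))
E
python3 -m jog '[[0,0.004,-0.002,-0.3,0,0],[0,0.006,0,0,0,0],[0,0.002,0,0,0,0],[0,0,0,0,0,0]]' && python3 d.py 0.599 0.288 0.0305
```

```text
tea [0.5949 0.3869 0.031 ] [0.5969 0.3488 0.031 ] [0.5773 0.3675 0.031 ] [0.6145 0.3694 0.031 ]
coas [0.5935 0.4067 0.016 ] [0.5972 0.3356 0.016 ] [0.5601 0.3719 0.016 ] [0.6308 0.3756 0.016 ]
short bottom far [0.6002 0.3134 0.0317] left/right [0.5727 0.2971 0.0317] [0.6302 0.3    0.0317]
coaster far [0.5981 0.3251 0.016 ]
time: 13.05
ee_pos: [0.5989, 0.2881, 0.0336]
eef_rot: [-0.512, 0.487, -0.486, 0.514]
ft_force: [0.2, 0.1, -1.1]
width: 0.0533
t 13.05 tcp [0.5989 0.2881 0.0336] yaw 2.98 down [ 0.001  0.002 -1.   ] w 0.0533 F [ 0.2  0.1 -1.1]
tool delta mm [0.2 3.1 0.1]
```

```bash
python3 -m jog '[[-0.002,0.002,0,0,0,0],[0,0.001,0,0,0,0],[0,0.001,0,0,0,0],[0,0,0,0,0,0]]' && python3 d.py 0.599 0.290 0.0305
```

```text
time: 13.38
ee_pos: [0.5992, 0.2902, 0.0299]
eef_rot: [-0.512, 0.487, -0.487, 0.514]
ft_force: [0.1, 0.4, -1.9]
width: 0.053
t 13.38 tcp [0.5992 0.2902 0.0299] yaw 2.97 down [ 0.001  0.002 -1.   ] w 0.053 F [ 0.1  0.4 -1.9]
tool delta mm [ 0.2 -0.6 -0.2]
```

```bash
python3 -m jog '[[0,0.001,0,0,0,0],[0,0.001,0,0,0,0],[0,0,0,0,0,0]]' && python3 d.py 0.599 0.290 0.0305
```

```text
time: 13.63
ee_pos: [0.5995, 0.2903, 0.0301]
eef_rot: [-0.512, 0.487, -0.487, 0.514]
ft_force: [-0.3, 0.1, -2.0]
width: 0.0533
t 13.63 tcp [0.5995 0.2903 0.0301] yaw 2.96 down [ 0.001  0.003 -1.   ] w 0.0533 F [-0.3  0.1 -2. ]
tool delta mm [ 0.3 -0.4 -0.5]
```

```bash
python3 -m jog '[[0,0.003,0,0,0,0],[0,0,0,0,0,0]]' && python3 d.py 0.599 0.290 0.0295
```

```text
time: 13.8
ee_pos: [0.6, 0.2909, 0.0288]
eef_rot: [-0.511, 0.487, -0.486, 0.515]
ft_force: [-0.4, -0.2, -2.3]
width: 0.0526
t 13.8 tcp [0.6    0.2909 0.0288] yaw 2.96 down [ 0.002  0.005 -1.   ] w 0.0526 F [-0.4 -0.2 -2.3]
tool delta mm [ 0.8 -0.7 -1. ]
```

```bash
python3 -m jog '[[0,0.002,0,0,0,0],[0,0,0,0,0,0]]' && python3 d.py && python3 -m jog '[[0,0.002,0,0,0,0],[0,0,0,0,0,0]]' && python3 d.py 0.599 0.290 0.0295
```

```text
time: 13.97
ee_pos: [0.6005, 0.2913, 0.0279]
eef_rot: [-0.51, 0.487, -0.486, 0.515]
ft_force: [-0.1, -0.6, -1.2]
width: 0.0533
t 13.97 tcp [0.6005 0.2913 0.0279] yaw 2.96 down [ 0.004  0.006 -1.   ] w 0.0533 F [-0.1 -0.6 -1.2]
time: 14.13
ee_pos: [0.6008, 0.2917, 0.0271]
eef_rot: [-0.51, 0.487, -0.486, 0.515]
ft_force: [-0.1, -0.4, -1.4]
width: 0.0532
t 14.13 tcp [0.6008 0.2917 0.0271] yaw 2.96 down [ 0.004  0.007 -1.   ] w 0.0532 F [-0.1 -0.4 -1.4]
tool delta mm [ 1.6 -2.4 -1.9]
```

```bash
python3 - <<'E'
from h import *
c=snap('scene','s1'); q=c['K']@(c['R']@np.array([.599,.29,.016])+c['t']); u,v=(q[:2]/q[2]).astype(int); print(u,v)
i=c['image'][v-70:v+50,u-80:u+80]; cv2.imwrite('pics/s1c.png',cv2.resize(i,(800,600),interpolation=3)[:,:,::-1])
E
```

```text
237 176
```

View pics/s1c.png

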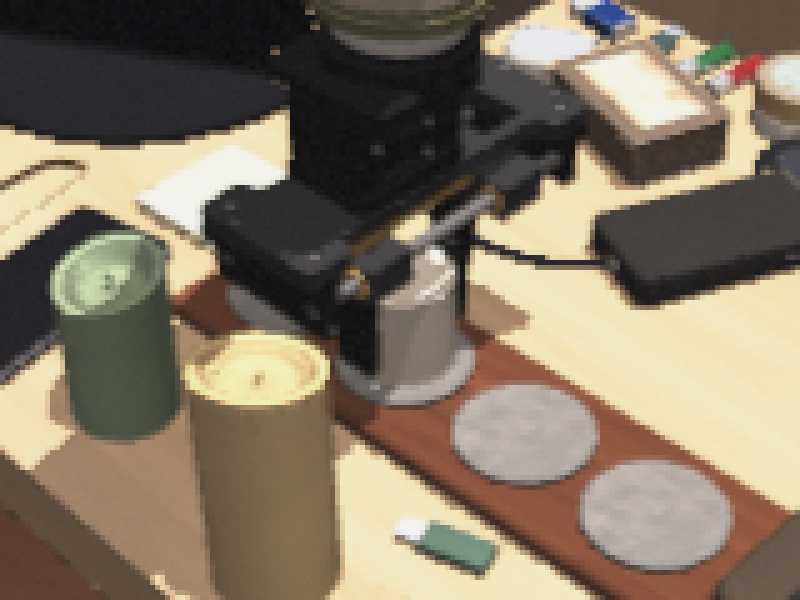

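```bash
python3 -m jog '[[0,0,0,0,0,0],[0,0,0,0,0,0],[0,0,0,0,0,0],[0,0,0,0,0,0],[0,0,0,0,0,0]]' 0.8 && python3 d.py; python3 - <<'E'
from h import *
c=snap('wrist','w4'); cv2.imwrite('pics/w4b.png',cv2.resize(c['image'],(800,600),interpolation=3)[:,:,::-1])
E
```

```text
time: 14.6
ee_pos: [0.6008, 0.2917, 0.0257]
eef_rot: [-0.51, 0.487, -0.486, 0.515]
ft_force: [-0.8, -0.2, -0.7]
width: 0.0752
t 14.6 tcp [0.6008 0.2917 0.0257] yaw 2.97 down [ 0.004  0.006 -1.   ] w 0.0752 F [-0.8 -0.2 -0.7]
```

```bash
python3 -m jog '[[0,-0.01,0,-0.2,0,-0.3],[0,-0.025,0,0,0,0],[0,-0.035,0,0,0,0],[0,-0.035,0,0,0,0],[0,-0.035,0,0,0,0],[0,-0.03,-0.02,0,0,0],[0,-0.02,-0.03,0,0,0],[0,0,-0.03,0,0,0],[0,0,-0.025,0,0,0],[0,0,-0.01,0,0,0],[0,0,0,0,0,0],[0,0,0,0,0,0]]' 1 && python3 d.py 0.483 0.370 0.04;python3 - <<'E'
from h import *
c=snap('wrist','w5'); cv2.imwrite('pics/w5b.png',cv2.resize(c['image'],(800,600),interpolation=3)[:,:,::-1])
E
```

```text
time: 15.65
ee_pos: [0.4818, 0.2842, 0.2339]
eef_rot: [-0.511, 0.487, -0.488, 0.513]
ft_force: [0.9, -0.3, 0.2]
width: 0.0868
t 15.65 tcp [0.4818 0.2842 0.2339] yaw 2.8 down [ 0.004  0.001 -1.   ] w 0.0868 F [ 0.9 -0.3  0.2]
tool delta mm [-85.4 194.    4.6]
```

View pics/w5b.png

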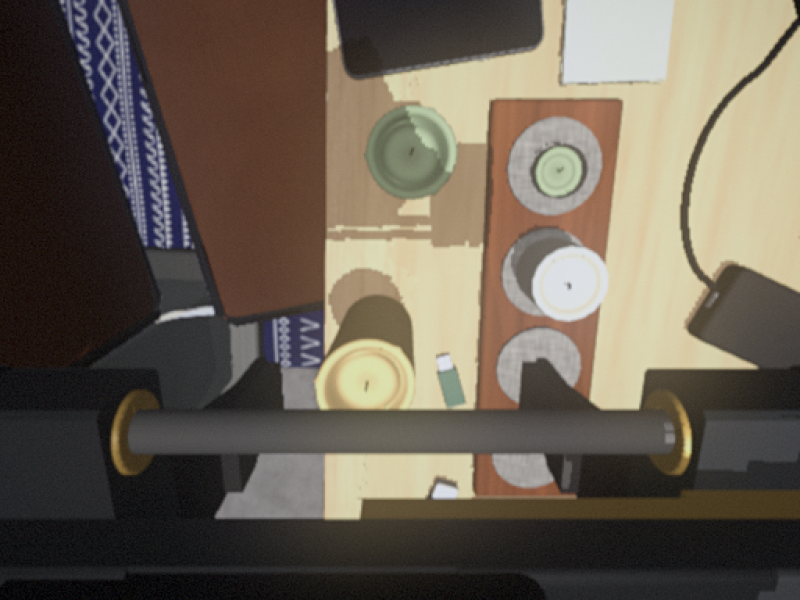

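```bash
python3 - <<'E'
from h import *
c=ld('w5');k=1.5625
f=lambda u,v,z:px(c,u/k,v/k,z).round(4)
for n,a in dict(midL=(366,151,.091),midR=(456,151,.091),midU=(411,103,.091),midD=(411,199,.091),tea=(559,171,.031),c1=(556,165,.016),short=(569.5,283.5,.068),c3=(539,367,.016),tallL=(316,383,.126),tallR=(414,383,.126),tallc=(365,383,.128)).items(): print(n,f(*a))
E
```

```text
midL [0.4572 0.372  0.091 ]
midR [0.5116 0.3746 0.091 ]
midU [0.4829 0.4002 0.091 ]
midD [0.486 0.345 0.091]
tea [0.5947 0.3679 0.031 ]
c1 [0.5967 0.3725 0.016 ]
short [0.6007 0.2919 0.068 ]
c3 [0.6046 0.2081 0.016 ]
tallL [0.4332 0.2343 0.126 ]
tallR [0.4929 0.2372 0.126 ]
tallc [0.4631 0.2367 0.128 ]
```

```bash
python3 -m jog '[[-0.02,0,0.002,-0.2,0,0],[-0.03,0,0.002,0,0,0],[-0.025,0.01,0.002,0,0,0],[-0.008,0.02,0,0,0,0],[0,0.03,0,0,0,0],[0,0.02,0,0,0,0],[0,0,0,0,0,0],[0,0,0,0,0,0]]' && python3 d.py 0.484 0.3715 0.035
```

```text
time: 16.37
ee_pos: [0.4933, 0.3694, 0.1508]
eef_rot: [-0.51, 0.489, -0.491, 0.51]
ft_force: [-0.2, -1.4, -0.1]
width: 0.087
t 16.37 tcp [0.4933 0.3694 0.1508] yaw 2.29 down [ 0.003 -0.002 -1.   ] w 0.087 F [-0.2 -1.4 -0.1]
tool delta mm [ -2.7 115.8  -9.6]
```

```bash
python3 -m jog '[[-0.002,0.01,-0.008,-0.2,-0.7,0.1],[0,0,0,0,0,0],[0,0,0,0,0,0]]' && python3 d.py 0.484 0.3715 0.035
```

```text
time: 16.62
ee_pos: [0.4868, 0.3707, 0.1421]
eef_rot: [-0.512, 0.487, -0.487, 0.513]
ft_force: [-0.4, 0.4, 0.1]
width: 0.0873
t 16.62 tcp [0.4868 0.3707 0.1421] yaw 2.93 down [ 0.001  0.001 -1.   ] w 0.0873 F [-0.4  0.4  0.1]
tool delta mm [ -0.8 107.1  -2.9]
```

```bash
python3 -m jog '[[-0.001,0.015,-0.003,0,0,0],[0,0.025,-0.001,-0.1,0,0],[0,0.025,-0.001,-0.1,0,0],[0,0.02,-0.001,-0.1,0,0],[0,0.01,-0.001,0,0,0],[0,0,0,0,0,0],[0,0,0,0,0,0]]' && python3 d.py 0.484 0.3715 0.035
```

```text
time: 17.2
ee_pos: [0.4843, 0.3748, 0.0531]
eef_rot: [-0.508, 0.488, -0.486, 0.517]
ft_force: [-0.8, 0.6, 0.3]
width: 0.0869
t 17.2 tcp [0.4843 0.3748 0.0531] yaw 2.89 down [ 0.006  0.011 -1.   ] w 0.0869 F [-0.8  0.6  0.3]
tool delta mm [ 3.5 18.  -0.6]
```

```bash
python3 -m jog '[[0.003,0.006,0,-0.3,0,-0.6],[0,0.008,-0.001,0,0,0],[0,0.003,0,0,0,0],[0,0,0,0,0,0]]' && python3 d.py 0.484 0.3715 0.035
```

```text
time: 17.53
ee_pos: [0.4858, 0.3732, 0.039]
eef_rot: [-0.51, 0.487, -0.488, 0.515]
ft_force: [-0.2, 0.0, 1.4]
width: 0.087
t 17.53 tcp [0.4858 0.3732 0.039 ] yaw 2.87 down [ 0.006  0.003 -1.   ] w 0.087 F [-0.2  0.   1.4]
tool delta mm [ 1.6  4.  -1.9]
```

```bash
python3 -m jog '[[0.002,0.003,-0.002,-0.4,0,0],[0,0,0,0,0,0],[0,0,0,0,0,0]]' && python3 -m jog '[[0,0,0,0,0,0],[0,0,0,0,0,0],[0,0,0,0,0,0],[0,0,0,0,0,0],[0,0,0,0,0,0],[0,0,0,0,0,0],[0,0,0,0,0,0],[0,0,0,0,0,0]]' -1 15  && python3 d.py 0.484 0.3715 0.035
```

```text
time: 17.78
ee_pos: [0.484, 0.3712, 0.0364]
eef_rot: [-0.512, 0.489, -0.486, 0.513]
ft_force: [0.4, 0.6, -0.2]
width: 0.0869
time: 18.45
ee_pos: [0.4841, 0.3714, 0.0369]
eef_rot: [-0.511, 0.489, -0.486, 0.513]
ft_force: [-0.6, -0.4, -0.4]
width: 0.0569
t 18.45 tcp [0.4841 0.3714 0.0369] yaw 2.88 down [-0.001  0.004 -1.   ] w 0.0569 F [-0.6 -0.4 -0.4]
tool delta mm [-0.1  1.9 -0.1]
```

```bash
python3 -m jog '[[0,-0.01,0,0,0,0],[0,-0.025,0,0,0,0],[0,-0.035,0,0,0,0],[0,-0.035,0,0,0,0],[0,-0.035,0,0,0,0],[0,-0.02,0,0,0,0],[0.02,0,0.013,0,0,0],[0.032,0,0.021,0,0,0],[0.032,0,0.021,0,0,0],[0.032,0,0.021,0,0,0],[0.025,0,0.016,0,0,0],[0.01,0,0.006,0,0,0]]' && python3 -m jog '[[0,0,0,0,0,0],[0,0,0,0,0,0]]' && python3 d.py 0.603 0.207 0.053
```

```text
time: 19.45
ee_pos: [0.5885, 0.2229, 0.2096]
eef_rot: [-0.515, 0.486, -0.483, 0.515]
ft_force: [-0.3, -0.7, -3.4]
width: 0.0564
time: 19.62
ee_pos: [0.5901, 0.2184, 0.2103]
eef_rot: [0.514, -0.487, 0.485, -0.513]
ft_force: [1.1, 0.2, -2.3]
width: 0.0566
t 19.62 tcp [0.5901 0.2184 0.2103] yaw 3.14 down [-0.003  0.002 -1.   ] w 0.0566 F [ 1.1  0.2 -2.3]
tool delta mm [ 12.4 157.3  12.7]
```

```bash
python3 -m jog '[[0.006,0.005,0.012,0.1,0,0],[0.005,0.015,0,0,0,0],[0,0.03,0,-0.1,0,0],[0,0.035,-0.001,-0.1,0,0],[0,0.025,-0.001,-0.1,0,0],[0,0.01,-0.001,0,0,0],[0,0,0,0,0,0],[0,0,0,0,0,0]]' && python3 d.py 0.603 0.207 0.053;python3 - <<'E'
from h import *
c=snap('wrist','w6'); cv2.imwrite('pics/w6b.png',cv2.resize(c['image'],(800,600),interpolation=3)[:,:,::-1])
E
```

```text
time: 20.28
ee_pos: [0.5986, 0.219, 0.0866]
eef_rot: [-0.516, 0.486, -0.479, 0.518]
ft_force: [-0.4, 0.7, -2.0]
width: 0.0561
t 20.28 tcp [0.5986 0.219  0.0866] yaw 3.95 down [-0.006  0.008 -1.   ] w 0.0561 F [-0.4  0.7 -2. ]
tool delta mm [12.5 33.4  3.7]
```

View pics/w6b.png

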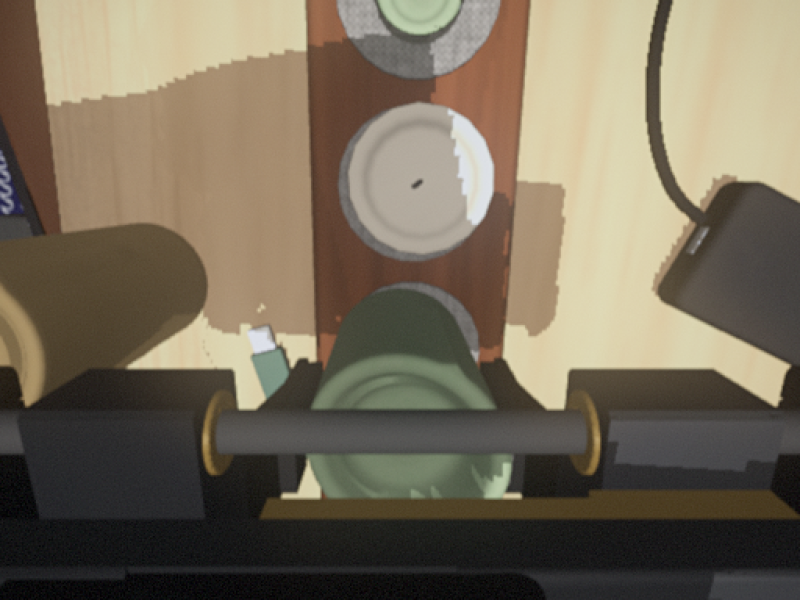

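```bash
python3 -m jog '[[0.008,0.004,0.004,0.3,0.9,-0.4],[0.004,0.005,0,0,0,0],[0,0.004,0,0,0,0],[0,0,0,0,0,0],[0,0,0,0,0,0]]' && python3 d.py 0.603 0.207 0.053
```

```text
time: 20.75
ee_pos: [0.6075, 0.2074, 0.0784]
eef_rot: [-0.509, 0.486, -0.488, 0.516]
ft_force: [1.0, -0.6, -2.3]
width: 0.0566
t 20.75 tcp [0.6075 0.2074 0.0784] yaw 2.96 down [ 0.009  0.004 -1.   ] w 0.0566 F [ 1.  -0.6 -2.3]
tool delta mm [ 0.3 25.3 -4.7]
```

```bash
python3 -m jog '[[0,0.005,-0.004,-0.5,0,-0.1],[0,0.008,0,0,0,0],[0,0.003,0,0,0,0],[0,0,0,0,0,0],[0,0,0,0,0,0]]' && python3 d.py 0.603 0.207 0.053;python3 - <<'E'
from h import *
c=snap('wrist','w7'); cv2.imwrite('pics/w7b.png',cv2.resize(c['image'],(800,600),interpolation=3)[:,:,::-1])
E
```

```text
time: 21.17
ee_pos: [0.6032, 0.2075, 0.0611]
eef_rot: [-0.512, 0.488, -0.486, 0.513]
ft_force: [0.4, 0.1, -2.1]
width: 0.0561
t 21.17 tcp [0.6032 0.2075 0.0611] yaw 2.97 down [-0.     0.003 -1.   ] w 0.0561 F [ 0.4  0.1 -2.1]
tool delta mm [ 0.5  8.1 -0.2]
```

View pics/w7b.png

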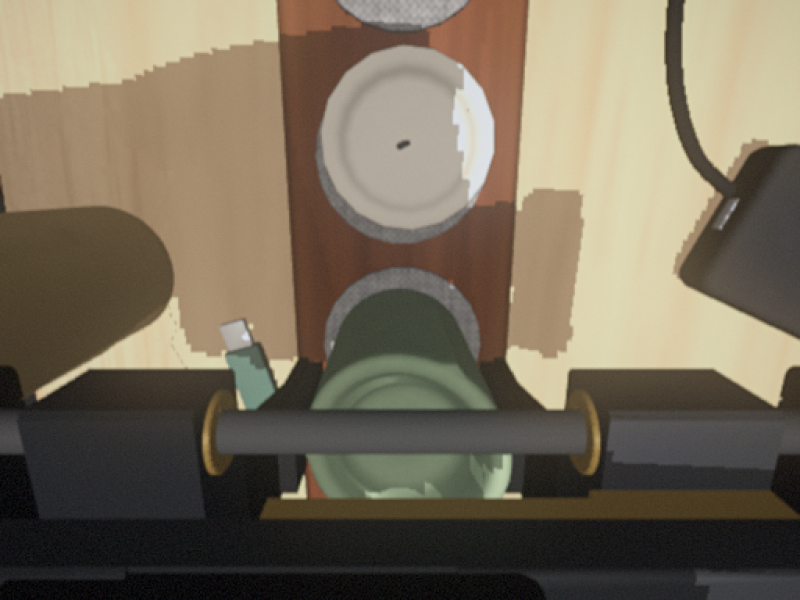

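```bash
python3 - <<'E'
from h import *
c=ld('w7');k=1.5625
f=lambda u,v,z:px(c,u/k,v/k,z).round(4)
print('coaster far',f(402,267,.016),f(326,335,.016),f(478,335,.016),'mid far',f(401,289,.0242),'short',f(407,136,.068))
E
python3 -m jog '[[0,0.004,0,0,0,0],[0,0.003,0,0,0,0],[0,0.001,0,0,0,0],[0,0,0,0,0,0]]' && python3 d.py 0.603 0.207 0.053
```

```text
coaster far [0.6021 0.2432 0.016 ] [0.5691 0.2101 0.016 ] [0.6383 0.2137 0.016 ] mid far [0.602  0.2352 0.0242] short [0.6008 0.2931 0.068 ]
time: 21.55
ee_pos: [0.6035, 0.2079, 0.0529]
eef_rot: [-0.512, 0.487, -0.486, 0.514]
ft_force: [-1.2, -1.4, 0.2]
width: 0.0567
t 21.55 tcp [0.6035 0.2079 0.0529] yaw 2.98 down [ 0.001  0.003 -1.   ] w 0.0567 F [-1.2 -1.4  0.2]
tool delta mm [ 0.9 -0.1 -0.5]
```

```bash
python3 -m jog '[[0,0,0,0,0,0],[0,0,0,0,0,0],[0,0,0,0,0,0],[0,0,0,0,0,0],[0,0,0,0,0,0]]' 1 && python3 -m jog '[[0,-0.01,0,0,0,0],[0,-0.025,0,0,0,0],[0,-0.035,0,0,0,0],[0,-0.035,0,0,0,0],[0,-0.035,0,0,0,0],[0,-0.02,0,0,0,0],[0,0,-0.02,0,0,0],[-0.006,0,-0.035,0,0,0],[-0.01,0,-0.035,0,0,0],[-0.006,0,-0.03,0,0,0],[0,0,-0.015,0,0,0],[0,0,0,0,0,0]]' && python3 -m jog '[[0,0,0,0,0,0]]' && python3 d.py 0.462 0.232 0.06
```

```text
time: 21.97
ee_pos: [0.6047, 0.2082, 0.0543]
eef_rot: [-0.511, 0.487, -0.487, 0.515]
ft_force: [0.2, 0.3, 0.2]
width: 0.0816
time: 22.97
ee_pos: [0.4641, 0.2208, 0.2307]
eef_rot: [-0.507, 0.487, -0.489, 0.516]
ft_force: [0.7, -0.3, -0.2]
width: 0.0869
time: 23.05
ee_pos: [0.4639, 0.2211, 0.2319]
eef_rot: [-0.507, 0.487, -0.489, 0.517]
ft_force: [-0.2, -0.1, -0.0]
width: 0.0871
t 23.05 tcp [0.4639 0.2211 0.2319] yaw 2.78 down [ 0.012  0.008 -1.   ] w 0.0871 F [-0.2 -0.1 -0. ]
tool delta mm [ -9.7 171.9  -3.4]
```

```bash
python3 - <<'E'
from h import *
c=ld('w7');k=1.5625
print(px(c,105/k,207/k,0)-[0,.0305,0],px(c,172/k,280/k,0)-[.0305,0,0])
E
python3 -m jog '[[-0.005,0.005,-0.001,-0.7,0,-0.4],[-0.004,0.02,-0.002,0,0,0],[0,0.02,-0.001,0,0,0],[0,0.01,0,0,0,0],[0,0,0,0,0,0],[0,0,0,0,0,0]]' && python3 d.py 0.462 0.232 0.075
```

```text
[0.46534661 0.23042521 0.        ] [0.46286727 0.22835982 0.        ]
time: 23.55
ee_pos: [0.4647, 0.2304, 0.1761]
eef_rot: [-0.511, 0.489, -0.489, 0.511]
ft_force: [0.1, 0.1, 0.5]
width: 0.0866
t 23.55 tcp [0.4647 0.2304 0.1761] yaw 2.51 down [ 0.001 -0.001 -1.   ] w 0.0866 F [0.1 0.1 0.5]
tool delta mm [ -1.8 101.1  -2.7]
```

Base gives (.463,.230), so I use y = .231.

```bash
python3 -m jog '[[0,0.015,-0.003,0,-0.5,0],[0,0.02,-0.001,-0.1,0,0],[0,0.02,-0.001,-0.1,0,-0.1],[0,0.015,-0.001,-0.1,0,-0.1],[0,0.005,0,0,0,0],[0,0,0,0,0,0],[0,0,0,0,0,0]]' && python3 d.py 0.462 0.231 0.075
```

```text
time: 24.13
ee_pos: [0.4648, 0.231, 0.1042]
eef_rot: [0.512, -0.487, 0.488, -0.512]
ft_force: [0.3, -0.8, 1.0]
width: 0.087
t 24.13 tcp [0.4648 0.231  0.1042] yaw 2.81 down [ 0.002 -0.002 -1.   ] w 0.087 F [ 0.3 -0.8  1. ]
tool delta mm [-0.2 29.2 -2.8]
```

```bash
python3 -m jog '[[0,0.008,-0.003,0,-0.2,0],[0,0.01,-0.001,-0.1,0,0],[0,0.007,0,0,0,0],[0,0.002,0,0,0,0],[0,0,0,0,0,0],[0,0,0,0,0,0]]' && python3 d.py 0.462 0.231 0.075
```

```text
time: 24.63
ee_pos: [0.4624, 0.2318, 0.0776]
eef_rot: [-0.512, 0.486, -0.487, 0.514]
ft_force: [0.5, -0.1, -1.3]
width: 0.087
t 24.63 tcp [0.4624 0.2318 0.0776] yaw 3.02 down [ 0.003  0.001 -1.   ] w 0.087 F [ 0.5 -0.1 -1.3]
tool delta mm [ 0.8  2.6 -0.5]
```

```bash
python3 -m jog '[[0,0,0,0,0,0],[0,0,0,0,0,0],[0,0,0,0,0,0],[0,0,0,0,0,0],[0,0,0,0,0,0],[0,0,0,0,0,0],[0,0,0,0,0,0],[0,0,0,0,0,0]]' -1 20  && python3 d.py 0.607 0.1247 0.094 && python3 -m jog '[[0,-0.01,0,0,0,0],[0,-0.025,0,0,0,0],[0,-0.035,0,0,0,0],[0,-0.035,0,0,0,0],[0,-0.02,0,0,0,0],[0.01,-0.01,0,0,0,0],[0.025,0,0.02,0,0,0],[0.025,0,0.03,0,0,0],[0.025,0,0.03,0,0,0],[0.015,0,0.03,0,0,0],[0.007,0,0.015,0,0,0],[0,0,0,0,0,0]]' && python3 -m jog '[[0,0,0,0,0,0]]' && python3 d.py 0.607 0.1247 0.094
```

```text
time: 25.3
ee_pos: [0.463, 0.2321, 0.0785]
eef_rot: [-0.511, 0.486, -0.487, 0.514]
ft_force: [-0.3, 0.3, -1.0]
width: 0.0606
t 25.3 tcp [0.463  0.2321 0.0785] yaw 3.01 down [ 0.005  0.002 -1.   ] w 0.0606 F [-0.3  0.3 -1. ]
tool delta mm [114.8 -15.  138.2]
time: 26.3
ee_pos: [0.5927, 0.1267, 0.2247]
eef_rot: [0.515, -0.485, 0.485, -0.514]
ft_force: [-1.4, 0.6, -3.5]
width: 0.0606
time: 26.38
ee_pos: [0.5928, 0.1258, 0.2245]
eef_rot: [0.515, -0.485, 0.486, -0.513]
ft_force: [-0.4, 0.5, -4.0]
width: 0.0608
t 26.38 tcp [0.5928 0.1258 0.2245] yaw 3.29 down [-0.002 -0.003 -1.   ] w 0.0608 F [-0.4  0.5 -4. ]
tool delta mm [  1.5 130.5  14.3]
```

```bash
python3 -m jog '[[0.001,0.005,0.013,0,0.2,0.2],[0,0.02,0,0,0,0],[0,0.025,-0.001,-0.1,0,0],[0,0.025,-0.001,-0.1,0,0],[0,0.015,-0.001,0,0,0],[0,0.005,0,0,0,0],[0,0,0,0,0,0],[0,0,0,0,0,0]]' && python3 d.py 0.607 0.125 0.0945
```

```text
time: 27.05
ee_pos: [0.5975, 0.131, 0.1291]
eef_rot: [0.516, -0.488, 0.482, -0.514]
ft_force: [0.4, -0.6, -3.0]
width: 0.0607
t 27.05 tcp [0.5975 0.131  0.1291] yaw 3.44 down [-0.009  0.004 -1.   ] w 0.0607 F [ 0.4 -0.6 -3. ]
tool delta mm [ 6.7 34.5  9.4]
```

```bash
python3 -m jog '[[0.006,0.004,0.008,0.4,0.4,-0.2],[0,0.006,0,0,0,0],[0,0.006,0,0,0,0],[0,0.002,0,0,0,0],[0,0,0,0,0,0]]' && python3 d.py 0.607 0.125 0.0945
```

```text
time: 27.47
ee_pos: [0.6087, 0.126, 0.1135]
eef_rot: [-0.511, 0.486, -0.487, 0.515]
ft_force: [-0.5, -0.1, -3.4]
width: 0.0607
t 27.47 tcp [0.6087 0.126  0.1135] yaw 3.03 down [ 0.005  0.003 -1.   ] w 0.0607 F [-0.5 -0.1 -3.4]
tool delta mm [ 1.  19.  -1.8]
```

```bash
python3 -m jog '[[0.001,0.004,-0.002,-0.3,0,-0.1],[0,0.005,0,0,0,0],[0,0.002,0,0,0,0],[0,0,0,0,0,0],[0,0,0,0,0,0]]' && python3 d.py 0.607 0.125 0.0945;python3 - <<'E'
from h import *
c=snap('wrist','w8'); cv2.imwrite('pics/w8b.png',cv2.resize(c['image'],(800,600),interpolation=3)[:,:,::-1])
E
```

```text
time: 27.88
ee_pos: [0.6065, 0.1247, 0.1014]
eef_rot: [0.513, -0.487, 0.486, -0.513]
ft_force: [-0.6, 0.4, -3.8]
width: 0.0606
t 27.88 tcp [0.6065 0.1247 0.1014] yaw 3.02 down [-0.001  0.    -1.   ] w 0.0606 F [-0.6  0.4 -3.8]
tool delta mm [-0.2  6.9  0.5]
```

View pics/w8b.png

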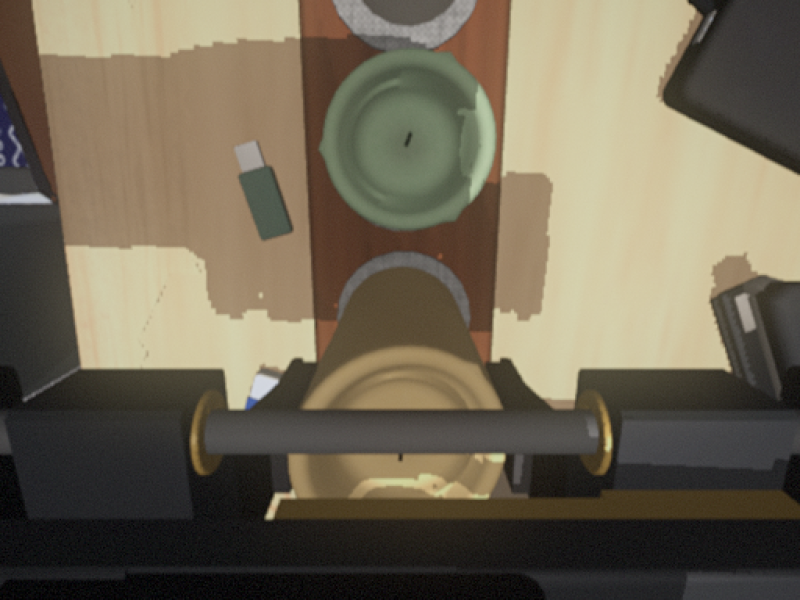

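```bash
python3 - <<'E'
from h import *
c=ld('w8');k=1.5625
f=lambda u,v,z:px(c,u/k,v/k,z).round(4)
print('coaster far',f(405,251,.016),f(339,308,.016),f(471,308,.016),'tall far',f(404,267,.0229),'mid top',f(409,140,.107))
E
python3 -m jog '[[0,0.004,0.001,0,0,0],[0,0.003,0,0,0,0],[0,0,0,0,0,0]]' && python3 d.py 0.607 0.125 0.0945
```

```text
coaster far [0.6069 0.1614 0.016 ] [0.5733 0.129  0.016 ] [0.6439 0.1327 0.016 ] tall far [0.6068 0.1543 0.0229] mid top [0.6048 0.2093 0.107 ]
time: 28.18
ee_pos: [0.6083, 0.1251, 0.0948]
eef_rot: [-0.513, 0.487, -0.487, 0.514]
ft_force: [-1.0, -0.3, -1.1]
width: 0.0609
t 28.18 tcp [0.6083 0.1251 0.0948] yaw 3.04 down [ 0.001  0.001 -1.   ] w 0.0609 F [-1.  -0.3 -1.1]
tool delta mm [ 0.   0.3 -1.3]
```

```bash
python3 -m jog '[[-0.001,0.002,0,0,0,0],[0,0,0,0,0,0],[0,0,0,0,0,0]]' && python3 d.py && python3 -m jog '[[0,0,0,0,0,0],[0,0,0,0,0,0],[0,0,0,0,0,0],[0,0,0,0,0,0],[0,0,0,0,0,0],[0,0,0,0,0,0]]' 1 && python3 -m jog '[[0,-0.01,0,0,0,0],[0,-0.025,0,0,0,0],[0,-0.035,0,0,0,0],[0,-0.035,0,0,0,0],[0,-0.035,0,0,0,0],[0,-0.01,0,0,0,0],[-0.02,0,0,0,0,0],[-0.035,0,0,0,0,0],[-0.04,0,0,0,0,0],[-0.04,0,0,0,0,0],[-0.04,0,0,0,0,0],[-0.03,0,0,0,0,0]]' && python3 -m jog '[[-0.015,0,0,0,0,0],[0,0,0,0,0,0],[0,0,0,0,0,0]]' && python3 d.py 0.596 0.368 0.022
```

```text
time: 28.43
ee_pos: [0.6093, 0.1258, 0.0954]
eef_rot: [-0.512, 0.486, -0.487, 0.514]
ft_force: [0.8, 0.0, -3.6]
width: 0.0606
t 28.43 tcp [0.6093 0.1258 0.0954] yaw 3.0 down [ 0.003  0.002 -1.   ] w 0.0606 F [ 0.8  0.  -3.6]
time: 28.93
ee_pos: [0.6104, 0.1262, 0.0961]
eef_rot: [-0.511, 0.486, -0.487, 0.515]
ft_force: [0.7, -0.0, 0.2]
width: 0.086
time: 29.93
ee_pos: [0.6026, 0.3255, 0.2647]
eef_rot: [-0.504, 0.489, -0.495, 0.512]
ft_force: [0.3, 0.9, -0.2]
width: 0.087
time: 30.18
ee_pos: [0.5986, 0.3511, 0.2646]
eef_rot: [-0.506, 0.487, -0.491, 0.515]
ft_force: [0.1, -0.6, 0.2]
width: 0.0866
t 30.18 tcp [0.5986 0.3511 0.2646] yaw 2.52 down [ 0.013  0.005 -1.   ] w 0.0866 F [ 0.1 -0.6  0.2]
tool delta mm [-15.8 242.7  -5. ]
```

```bash
python3 -m jog '[[-0.02,0,-0.02,0,0,0],[-0.025,0,-0.03,0,0,0],[-0.025,0,-0.03,0,0,0],[-0.025,0,-0.03,0,0,0],[-0.025,0,-0.03,0,0,0],[-0.025,0,-0.02,0,0,0],[-0.015,0,-0.01,0,0,0],[0,0,0,0,0,0]]' && python3 d.py 0.596 0.368 0.022; python3 - <<'E'
from h import *
a=snap('scene','s9');b=snap('top','t9')
A=a['image'][120:250,180:340];B=b['image'][150:240,140:320]
cv2.imwrite('pics/f.png',np.vstack([cv2.resize(A,(369,300),interpolation=3) if 0 else cv2.copyMakeBorder(cv2.resize(A,(369,300),interpolation=3),0,0,0,231,0),cv2.resize(B,(600,300),interpolation=3)])[:,:,::-1])
E
```

```text
time: 30.85
ee_pos: [0.4231, 0.4954, 0.2649]
eef_rot: [-0.501, 0.49, -0.498, 0.511]
ft_force: [-0.3, 0.9, -0.2]
width: 0.0871
t 30.85 tcp [0.4231 0.4954 0.2649] yaw 1.37 down [ 0.017  0.001 -1.   ] w 0.0871 F [-0.3  0.9 -0.2]
tool delta mm [131.7 245.7 165.6]
```

View pics/f.png

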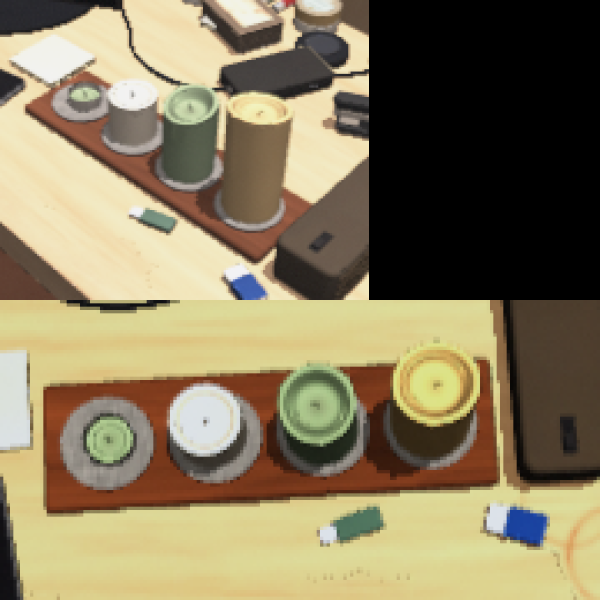

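```bash
python3 - <<'E'
from h import *
t=ld('t9');g=lambda u,v,z:px(t,140+u/3.3333-.35,150+(v-300)/3.3333-.35,z)[:2].round(4)
print(g(107,443,.016),g(110,440,.031),g(205,421,.068),g(317,405,.107),g(436,385,.144))
v,u=np.mgrid[0:384,0:512]; w=t['range_z']
X=((np.linalg.inv(t['K'])@np.stack([u,v,np.ones_like(u)]).reshape(3,-1))*w.ravel()-t['t'][:,None]).T@t['R']
for n,c0,lo,hi,rad in(('tea',(.596,.369),.022,.05,.028),('short',(.599,.289),.06,.09,.04),('mid',(.603,.207),.098,.12,.04),('tall',(.607,.125),.12,.16,.045)):
  q=X[(w.ravel()>0)&(X[:,2]>lo)&(X[:,2]<hi)&(np.hypot(*(X[:,:2]-c0).T)<rad)]
  cc,rr=cv2.minEnclosingCircle(q[:,:2].astype(np.float32)*1000); print(n,len(q),np.round(cc,1),round(rr,1),np.percentile(q[:,2],98).round(3))
E
```

```text
[0.5935 0.3693] [0.5926 0.3644] [0.5979 0.2894] [0.5995 0.2069] [0.6036 0.1252]
tea 123 [594.  365.7] 19.7 0.032
short 369 [598.4 290. ] 27.0 0.07
mid 126 [603.8 207.2] 27.7 0.107
tall 576 [605.2 125.6] 31.5 0.147
```

Picture 12 shows all four upright and in the right order. The tea light sits about 4 mm toward −y of its coaster's centre, at (110,440) against (107,443). There is plenty of time, so I'll nudge it.

```bash
python3 -m jog '[[0.015,0.005,0.02,-0.9,-1.5,0],[0.025,0.02,0.035,0,0,0],[0.03,0.03,0.037,0,0,0],[0.028,0.03,0.035,0,0,0],[0.02,0.03,0.025,0,0,0],[0.01,0.02,0.01,0,0,0],[0,0,0,0,0,0],[0,0,0,0,0,0]]' 0.4 && python3 d.py 0.5955 0.368 0.022
```

```text
time: 31.62
ee_pos: [0.5886, 0.3637, 0.1495]
eef_rot: [-0.504, 0.49, -0.498, 0.508]
ft_force: [0.0, 0.8, 1.4]
width: 0.0612
t 31.62 tcp [0.5886 0.3637 0.1495] yaw 1.45 down [ 0.012 -0.004 -1.   ] w 0.0612 F [0.  0.8 1.4]
tool delta mm [ -4.6 127.5   5.4]
```

```bash
python3 -m jog '[[-0.004,0.005,0.006,-0.8,-1.5,0.2],[0,0.02,-0.001,0,0,0],[0,0.025,-0.001,-0.1,0,0],[0,0.025,-0.001,-0.1,0,0],[0,0.01,0,0,0,0],[0,0,0,0,0,0],[0,0,0,0,0,0]]' && python3 d.py 0.5955 0.368 0.022
```

```text
time: 32.2
ee_pos: [0.5966, 0.3662, 0.0736]
eef_rot: [-0.509, 0.488, -0.488, 0.514]
ft_force: [-0.2, 0.8, 0.5]
width: 0.0608
t 32.2 tcp [0.5966 0.3662 0.0736] yaw 2.71 down [ 0.005  0.006 -1.   ] w 0.0608 F [-0.2  0.8  0.5]
tool delta mm [-1.6 51.6 -1.3]
```

```bash
python3 -m jog '[[-0.002,0.01,-0.001,-0.3,-0.3,-0.3],[0,0.015,0,0,0,0],[0,0.012,-0.001,-0.1,0,0],[0,0.005,0,0,0,0],[0,0.001,0,0,0,0],[0,0,0,0,0,0]]' && python3 d.py 0.5955 0.368 0.0225
```

```text
time: 32.7
ee_pos: [0.5962, 0.3707, 0.0316]
eef_rot: [-0.512, 0.486, -0.486, 0.515]
ft_force: [-0.4, 0.4, -0.3]
width: 0.0608
t 32.7 tcp [0.5962 0.3707 0.0316] yaw 3.11 down [ 0.003  0.004 -1.   ] w 0.0608 F [-0.4  0.4 -0.3]
tool delta mm [ 2.7  9.1 -0.9]
```

```bash
python3 -m jog '[[0.003,0.004,-0.001,-0.2,0.1,-0.2],[0,0.004,0,0,0,0],[0,0,0,0,0,0],[0,0,0,0,0,0]]' && python3 d.py 0.5955 0.368 0.0225 && python3 -m jog '[[0,0,0,0,0,0],[0,0,0,0,0,0],[0,0,0,0,0,0],[0,0,0,0,0,0],[0,0,0,0,0,0]]' -1 10 && python3 -m jog '[[0,-0.004,0,0,0,0],[-0.004,0,0,0,0,0],[0,0,0,0,0,0],[0,0,0,0,0,0]]' && python3 d.py 0.5955 0.372 0.0225
```

```text
time: 33.03
ee_pos: [0.5958, 0.3671, 0.0234]
eef_rot: [0.513, -0.487, 0.487, -0.513]
ft_force: [0.4, 0.3, 0.4]
width: 0.061
t 33.03 tcp [0.5958 0.3671 0.0234] yaw 2.98 down [-0. -0. -1.] w 0.061 F [0.4 0.3 0.4]
tool delta mm [-0.9  0.9 -0.2]
time: 33.45
ee_pos: [0.5963, 0.3674, 0.0244]
eef_rot: [-0.512, 0.487, -0.487, 0.513]
ft_force: [-0.3, 0.4, -0.7]
width: 0.037
time: 33.78
ee_pos: [0.5962, 0.3719, 0.0292]
eef_rot: [-0.512, 0.487, -0.487, 0.513]
ft_force: [0.6, 0.1, -0.5]
width: 0.0369
t 33.78 tcp [0.5962 0.3719 0.0292] yaw 2.97 down [ 0.002  0.001 -1.   ] w 0.0369 F [ 0.6  0.1 -0.5]
tool delta mm [-0.1  6.7 -0.7]
```

Shifted +4.5 mm; lower 5 mm, release, retreat and check.

```bash
python3 -m jog '[[0,0.003,0,0,0,0],[0,0.003,0,0,0,0],[0,0,0,0,0,0]]' && python3 d.py && python3 -m jog '[[0,0,0,0,0,0],[0,0,0,0,0,0],[0,0,0,0,0,0],[0,0,0,0,0,0]]' 0.3 && python3 -m jog '[[0,-0.01,0,0,0,0],[0,-0.02,0,0,0,0],[0,-0.03,0,0,0,0],[0,-0.035,0,0,0,0],[0,-0.035,0,0,0,0],[0,-0.035,-0.01,0,0,0],[-0.02,-0.02,-0.025,0,0,0],[-0.025,0,-0.03,0,0,0],[-0.025,0,-0.03,0,0,0],[-0.025,0,-0.03,0,0,0],[-0.02,0,-0.02,0,0,0],[0,0,0,0,0,0]]' && python3 - <<'E'
from h import *
t=snap('top','t10'); s=snap('scene','s10')
w=t['range_z']; v,u=np.mgrid[0:384,0:512]
X=((np.linalg.inv(t['K'])@np.stack([u,v,np.ones_like(u)]).reshape(3,-1))*w.ravel()-t['t'][:,None]).T@t['R']
for n,c0,lo,hi,rad in(('tea',(.596,.371),.022,.05,.028),('short',(.599,.289),.06,.09,.04),('mid',(.603,.207),.098,.12,.04),('tall',(.607,.125),.12,.16,.045)):
  q=X[(w.ravel()>0)&(X[:,2]>lo)&(X[:,2]<hi)&(np.hypot(*(X[:,:2]-c0).T)<rad)]
  cc,rr=cv2.minEnclosingCircle(q[:,:2].astype(np.float32)*1000); print(n,len(q),np.round(cc,1),round(rr,1),np.percentile(q[:,2],98).round(3))
b=ld('t0')['image'].astype(int); d=np.abs(b-t['image'])[130:205,285:330].max(); print('speaker diff',d,np.abs(b-t['image'])[130:205,290:325].mean())
A=s['image'][120:250,180:340];B=t['image'][150:240,140:320]
cv2.imwrite('pics/f2.png',np.vstack([cv2.copyMakeBorder(cv2.resize(A,(369,300),interpolation=3),0,0,0,231,0),cv2.resize(B,(600,300),interpolation=3)])[:,:,::-1])
E
```

```text
time: 34.03
ee_pos: [0.5964, 0.3726, 0.0237]
eef_rot: [-0.512, 0.487, -0.487, 0.514]
ft_force: [-0.7, -0.7, 1.8]
width: 0.0368
t 34.03 tcp [0.5964 0.3726 0.0237] yaw 3.0 down [ 0.002  0.002 -1.   ] w 0.0368 F [-0.7 -0.7  1.8]
time: 34.37
ee_pos: [0.5963, 0.3722, 0.0227]
eef_rot: [-0.512, 0.487, -0.487, 0.514]
ft_force: [-0.1, -0.7, 0.8]
width: 0.0537
time: 35.37
ee_pos: [0.4417, 0.4796, 0.2247]
eef_rot: [-0.508, 0.489, -0.489, 0.513]
ft_force: [-0.1, 0.7, -0.2]
width: 0.0569
tea 109 [594.6 371. ] 19.3 0.031
short 375 [599.1 289.6] 27.3 0.07
mid 128 [603.9 207.3] 27.5 0.107
tall 580 [605.5 125.9] 30.9 0.146
speaker diff 5 0.6648888888888889
```

View pics/f2.png

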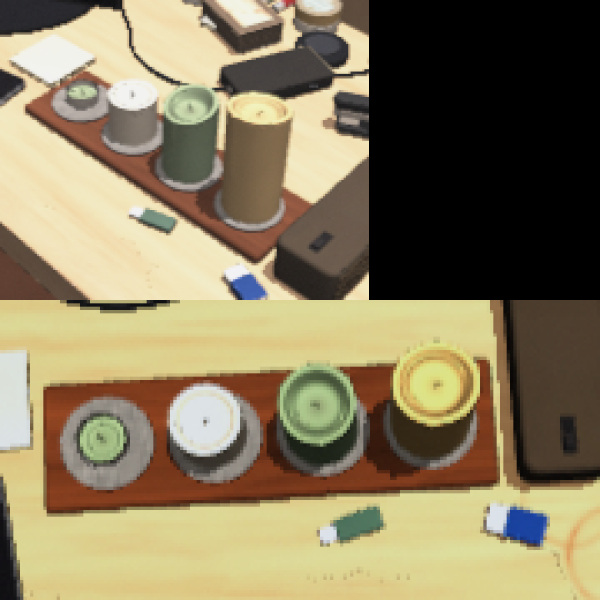

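```bash
python3 -c "
from bench import r
print(r.read_state()['time'],r.close_job())"
```

```text
the job is handed in; nothing more can be done
35.4667 None
```

All four candles now stand upright, one on each coaster. From the loudspeaker outwards they are tall, middle, short, then the metal tea light; I left the orange look-alike where it was. I handed the job in at 35.5 s with the gripper open and clear of everything.

**Last checks:**
- **Centring:** the final top-camera check put every candle within about 2 mm of its coaster's centre. I measured the coasters in all three cameras.
- **Heights:** the candle tops read 31, 70, 107 and 146 mm, which fits upright candles standing on the coasters.
- **Loudspeaker:** its part of the image did not change between the first and last pictures.

**What disagreed or needed mending:**
- **Tea light:** it first landed about 4 mm off centre, so I gripped it again and moved it.
- **Short and tall candles:** the force reading did not clearly show either one touching down. Each may have dropped by about 1 mm when released, and both stayed upright.
- **Wrist camera:** in most views it read positions about 2 mm higher in x and y than the top camera, so I used values in between.

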